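# Slide a heavy battery pack home into the tester's corner stop

### The arm

A 6-joint arm with a two-finger parallel gripper is mounted at the origin on the work surface; the furniture and walls round the work are solid. World frame = base frame: x ahead of the robot, y to its left, z up, the work surface at z = 0. Lengths are in m, angles in rad, forces in N, time in s.
With the tool pointing down it reaches from about 0.225 to 0.875 m from the base axis. Payload 3.4 kg.
Tool frame: the origin (TCP) lies at the very end of the fingers, on their centre line; the grasp point (between the pads) lies 19 mm behind it (manip.grasp_offset is the distance from the TCP to the grasp point, in m); x points along the fingers, y is the direction in which the jaws open and shut, and the axes are right-handed (so a half turn about x gives the same grasp; the last joint's range is limited). The gripper opens to 85 mm and grips with 20 to 120 N. Pads are 22 mm wide; open, the fingers measure 114 mm over their backs; the gripper's body (76 mm by 85 mm) begins 54 mm behind the grasp point. The pads swing forward as they close: fully open they stand 13 mm farther back than shut.
Start: joints at [1.211, 0.276, 1.505, -0, 1.361, -0.121], TCP at [0.136, 0.559, 0.231] pointing down, gripper open.
Joint ranges: [-2.89, 2.89], [-0.75, 2.08], [0.22, 2.7], [-1.18, 4.32], [0.11, 2.71], [-2.7, 2.7]. Speed limits (rad/s): [2.57, 2.57, 3.14, 3.14, 3.14, 3.14].

### API

Orientations are given as a unit quaternion [w, x, y, z].
In Python, from rig import manip gives the robot as it stands.
- The arm moves only by the tool step_arm, never from a script. Its argument "increments" is a list of rows, each an object with "grip": the opening, from 0 (shut) to 1 (fully open); "delta_pos": the shift along the world's x, y, z in m, a list of three; "twist": the turn about the world's z in degrees. A call has 1 to 10 rows; each row shifts and turns the commanded pose from where the row before left it; what a row does not reach is not made up. A row lasts 1/12 s, in which the tool goes at most 41.7 mm and 7.16 degrees, less where a joint would pass 70% of its speed; a pose out of reach is approached as far as the arm can. A call with a gripper value outside its range is refused whole. The fingers move at their own pace and stop on an object; "force" is the grip in N (left out, the last holds). Time passes only in rows, so rows that do not move let the fingers close. It gives the time, the measured TCP pose, the force and the opening at its end, in the units of the state.
- manip.get_state(): the state, without advancing time (a new reading comes with each control period).
- manip.get_image(name): name is "side" or "top"; returns a dict with "img" (384x512x3 uint8, red, green, blue), "fx", "fy", "cx", "cy" (pixels), "rvec" (rotation vector, rad) and "tvec" (3), from world to camera coordinates, as OpenCV has them. Camera axes: x right, y down, z forward; pixel columns grow to the right and rows downward; lengths in m; the calibration is good to about 2 mm. A picture is of the moment at which its call begins. There is no depth.
- manip.sign_off(): hands the job in, once; it reports no verdict.
The state is a dict: "clock": time; "qpos": joint angles; "qd": joint speeds; "effort": joint torques, N m; "position": TCP position; "ee_rot": TCP orientation; "contact_force": force on the tool from outside, world axes, zero at the start; "moment": the same for the moment, N m; "width": finger opening in m.
Only numpy, scipy, OpenCV 4.12 (cv2) and the standard library are available. Lean on these libraries where they do the work, as an engineer would, in place of code of your own. Each camera call takes 0.05 s, during which the arm holds its last target. There are 200 camera calls.

### The job

Push the heavy grey battery pack across the worktop into the battery tester's L-shaped aluminium corner stop, until its long side is flush against the back stop and its end is flush against the side stop. Push low, near its base, so that it slides upright: it must not tip or be picked up. Leave the other things where they are and finish with the hand clear.

Things in the scene. Friction and masses are not known exactly. Their poses are not given: they have to be found in the camera images.
- battery: loose heavy grey upright block with a black lid, white side labels and two terminals on top; 50 mm along its x, 110 mm along its y, 84 mm tall over the terminals; 0.6 to 1 kg, slides at 3 to 8 N, may tip over its 50 mm depth if pushed higher than about 30 mm. Origin: centre of its underside, z up. Starts within 0.3 rad of parallel to the stops, x axis roughly towards the back stop
- corner_stop: fixed L of aluminium bars 12 mm thick, 35 mm tall, a grey tester housing 52 mm tall behind. Origin: inner corner at worktop level. Back stop: face in the plane x = 0, from the corner to 138 mm along +y. Side stop: face in the plane y = 0, from the corner to 80 mm along -x. Yaw within 0.12 rad of the world's axes: the back stop lies away from the robot, the side stop on its right
- home (a point): point on the worktop where the battery pack's origin lies when it is home, its axes parallel to the corner stop's; 25 mm before the back stop and 55 mm left of the side stop. At the start the pack stands 90 to 140 mm before the back stop and 75 to 110 mm left of the side stop's face (centre to face)
- parts_bin: bystander, to be left alone: red open-front picking bin, 116 x 87 x 53 mm; origin at the centre of its underside
- solvent_bottle: bystander, to be left alone: white pump bottle with a blue collar, 60 mm across, 136 mm tall; origin at the centre of its underside
- counter: bystander, to be left alone: white hand tally counter with a finger ring, 76 x 51 x 25 mm; origin at the centre of its underside
- qc_stamp: bystander, to be left alone: wooden-knobbed hand stamp on a black base, 26 x 34 x 64 mm; origin at the centre of its underside
- screwdriver: bystander, to be left alone: screwdriver with a yellow handle lying flat, 24 x 159 x 23 mm; origin at the centre of its underside

How it is judged:
By the outcome, as a careful person would: the job done as asked, in the order asked, and still so for the second after the job is handed in, with the robot touching nothing.
It also fails if it takes over 61 s, if anything falls off the work surface, if the arm or the gripper's body presses on something with over 40 N, if the wrist force passes 120 N, or if a joint passes its speed limit or range.

## Working session

There is one attempt and no reset: what is moved stays moved. The work goes in short steps, Python scripts to look and compute and a tool call to move; the robot and the scene stay as the last step left them, time stands still between calls to the robot, and variables do not carry over. Pictures are saved under pics/ and viewed, about 8 in all and at most 12, crops included, and the job is handed in when it is done.

Besides the shell and the picture viewer there is one more tool, called after "Emit:" as name(argument=value, ...) on one line, values as JSON. step_arm: Moves the arm, as the interface text tells. Its arguments: {"type":"object","properties":{"increments":{"type":"array"},"force":{"type":"number"}},"required":["increments"]}

```bash
mkdir -p pics; ls; cat > h.py <<'E'
from rig import manip
import cv2, numpy as np
def cam(n):
    d=manip.get_image(n); d['K']=np.array([[d['fx'],0,d['cx']],[0,d['fy'],d['cy']],[0,0,1.]]); d['R']=cv2.Rodrigues(np.array(d['rvec'],float))[0]; d['t']=np.array(d['tvec'],float).reshape(3); return d
def ray(d,u,v,z):
    c=-d['R'].T@d['t']; r=d['R'].T@np.linalg.inv(d['K'])@[u,v,1]; return (c+r*(z-c[2])/r[2])
def proj(d,P): return cv2.projectPoints(np.array(P,float).reshape(-1,1,3),np.array(d['rvec'],float),d['t'],d['K'],None)[0].reshape(-1,2)
def save(im,f,s=1): cv2.imwrite('pics/'+f,cv2.resize(im[:,:,::-1],None,fx=s,fy=s,interpolation=cv2.INTER_CUBIC))
E
python3 - <<'E'
from h import *
a=cam('top');b=cam('side')
save(a['img'],'t0.png',1.56);save(b['img'],'s0.png',1.56)
for d in(a,b): print(-d['R'].T@d['t'],d['R'].round(2).tolist(),d['fx'])
print(manip.get_state())
E
```

```text
pics
[0.40372629 0.05325953 1.09021541] [[0.03, -1.0, -0.01], [-0.99, -0.02, -0.1], [0.1, 0.01, -0.99]] 377.7959287279989
[0.4333166  0.83389512 0.66889198] [[-1.0, -0.08, 0.01], [-0.06, 0.63, -0.78], [0.06, -0.77, -0.63]] 414.5230667281873
{'clock': 0.1, 'qpos': array([ 1.21098964e+00,  2.76498338e-01,  1.50601936e+00,  1.71940805e-05,
        1.36073550e+00, -1.20995652e-01]), 'qd': array([ 0.00051893, -0.00095144, -0.00468839, -0.00035982, -0.0011274 ,
       -0.00080089]), 'effort': array([ 3.63145256e-03, -4.17708135e+01, -2.46401703e+01, -4.17106912e-04,
        6.01274820e-03,  2.59223981e-06]), 'position': array([0.13583717, 0.55821837, 0.23054018]), 'ee_rot': array([ 0.70192597,  0.0836644 ,  0.70221708, -0.08480198]), 'contact_force': array([-0.16128203,  0.09422416, -0.24950189]), 'moment': array([-0.01923085,  0.07353537, -0.00755908]), 'width': 0.08544230186815127}
```

View pics/t0.png

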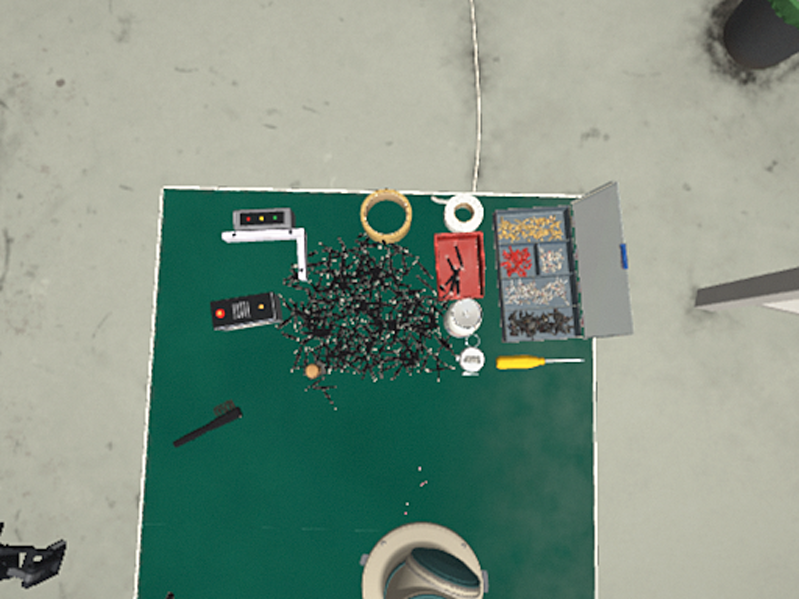

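View pics/s0.png

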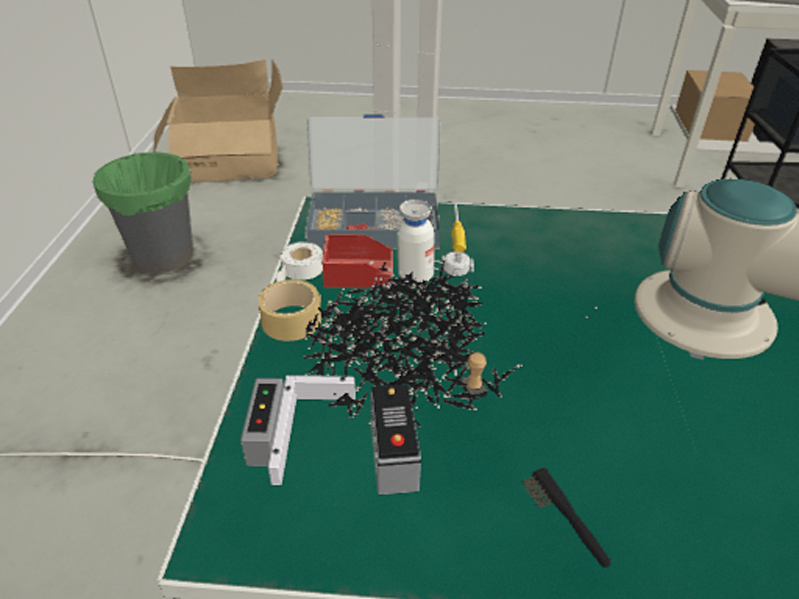

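The top view shows the L stop at about (225–305, 230–278), the battery at (210–280, 293–330) and black swarf or screws to its right. The stamp is at (313, 372), well clear of the battery. I'll take zoomed crops to measure from.

```bash
python3 - <<'E'
from h import *
a=cam('top');b=cam('side')
save(a['img'][125:245,120:280],'t1.png',5)
save(b['img'][230:330,140:290],'s1.png',5.3)
E
```

```text
(no output)
```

View pics/t1.png

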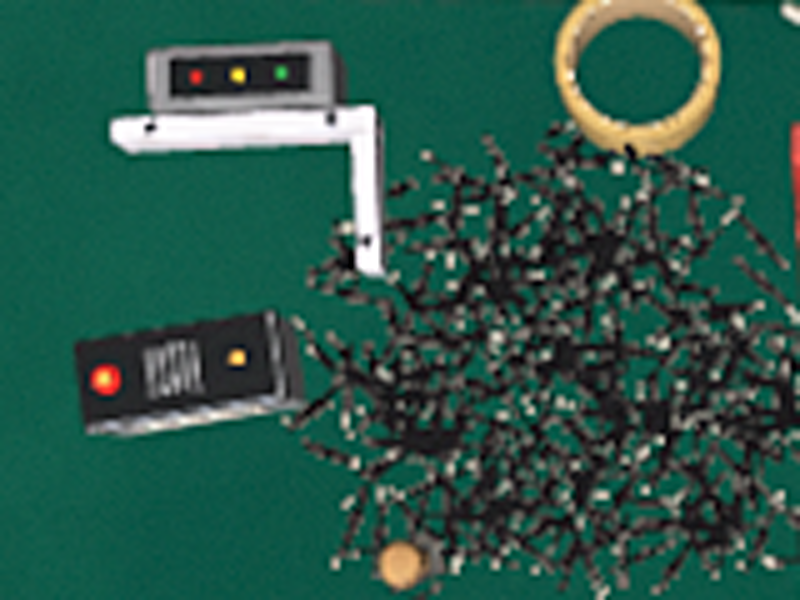

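View pics/s1.png

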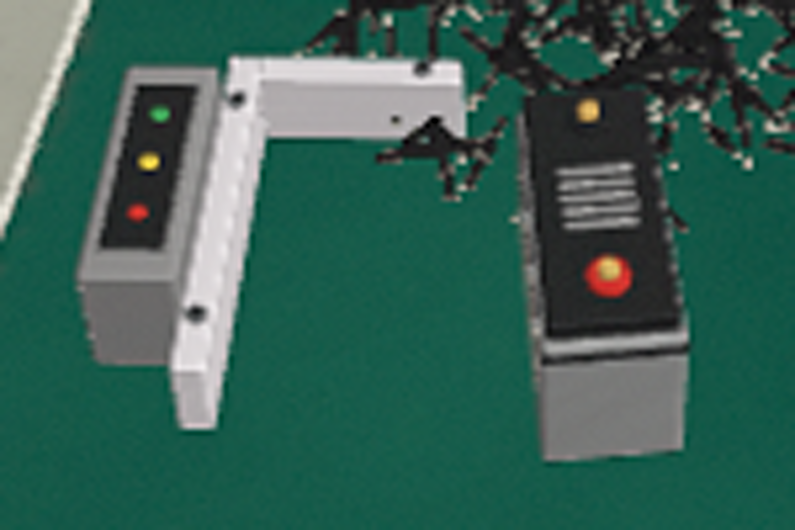

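```bash
python3 - <<'E'
from h import *
a=cam('top');b=cam('side')
T=lambda x,y,z:ray(a,120+x/5-.4,125+y/5-.4,z).round(4)
S=lambda x,y,z:ray(b,140+x/5.3-.4,230+y/5.3-.4,z).round(4)
print('top back base',T(130,152,0),T(350,142,0)); print('top side inner top',T(352,145,.035),T(358,268,.035))
print('side back base',S(217,430,0),S(265,140,0)); print('side side base',S(265,140,0),S(465,138,0))
print('side back top inner',S(208,370,.035),S(265,82,.035))
print('bat side base',S(543,460,0),S(685,450,0)); print('bat top base',T(95,435,0),T(305,405,0))
for z in(.072,.078): print('bat lid top',[T(*p,z)[:2].tolist() for p in((78,345),(268,313),(283,398),(88,422))],'side',[S(*p,z)[:2].tolist() for p in((527,95),(645,92),(688,325),(545,335))])
E
```

```text
top back base [0.6065 0.3777 0.    ] [0.6154 0.2485 0.    ]
top side inner top [0.6069 0.241  0.035 ] [0.5367 0.2347 0.035 ]
side back base [0.6052 0.3799 0.    ] [0.6158 0.2427 0.    ]
side side base [0.6158 0.2427 0.    ] [ 0.5353  0.2347 -0.    ]
side back top inner [0.6046 0.3799 0.035 ] [0.6124 0.2436 0.035 ]
bat side base [0.4882 0.3824 0.    ] [0.4386 0.3741 0.    ]
bat top base [0.4401 0.3892 0.    ] [0.4605 0.2682 0.    ]
bat lid top [[0.4863, 0.3789], [0.5062, 0.2763], [0.4602, 0.2661], [0.4446, 0.3712]] side [[0.5043, 0.2762], [0.4609, 0.2709], [0.4396, 0.3752], [0.4866, 0.3833]]
bat lid top [[0.4858, 0.377], [0.5056, 0.275], [0.4599, 0.2648], [0.4444, 0.3693]] side [[0.5036, 0.2818], [0.4607, 0.2766], [0.4395, 0.3798], [0.4861, 0.3878]]
```

Emit:
step_arm(increments=[{"grip": 0.3,"delta_pos": [0.027,-0.024,0],"twist": 3},{"grip": 0.3,"delta_pos": [0.027,-0.024,0],"twist": 3},{"grip": 0.3,"delta_pos": [0.027,-0.024,0],"twist": 3},{"grip": 0.3,"delta_pos": [0.027,-0.024,0],"twist": 3},{"grip": 0.3,"delta_pos": [0.027,-0.024,0],"twist": 3},{"grip": 0.3,"delta_pos": [0.027,-0.024,0],"twist": 3},{"grip": 0.3,"delta_pos": [0.027,-0.024,0],"twist": 0},{"grip": 0.3,"delta_pos": [0.027,-0.024,0],"twist": 0},{"grip": 0.3,"delta_pos": [0.027,-0.024,0],"twist": 0},{"grip": 0.3,"delta_pos": [0.025,-0.023,0],"twist": 0}])

```text
clock: 1.13
position: [0.4054, 0.3182, 0.2314]
ee_rot: [0.707, -0.026, 0.706, 0.027]
contact_force: [0.1, 0.4, -0.5]
width: 0.0258
```

Emit:
step_arm(increments=[{"grip": 0.3,"delta_pos": [0,0,-0.035]},{"grip": 0.3,"delta_pos": [0,0,-0.035]},{"grip": 0.3,"delta_pos": [0,0,-0.035]},{"grip": 0.3,"delta_pos": [0,0,-0.035]},{"grip": 0.3,"delta_pos": [0,0,-0.03]},{"grip": 0.3,"delta_pos": [0,0,-0.025]},{"grip": 0.3,"delta_pos": [0,0,-0.015]},{"grip": 0.3,"delta_pos": [0,0,-0.006]},{"grip": 0.3,"delta_pos": [0,0,0]}])

```text
schema error: expected keys grip, delta_pos, twist
```

```bash
python3 - <<'E'
from h import *
b=cam('side'); save(b['img'][215:345,140:310],'s2.png',4.6)
E
```

```text
(no output)
```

View pics/s2.png

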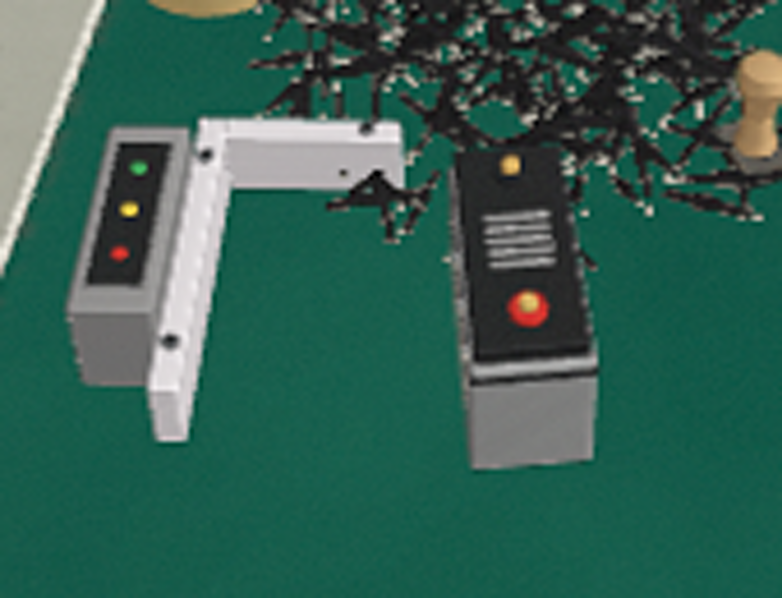

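The arm hasn't moved: the call was refused because every row needs a "twist" key. The picture shows some black screws at the outer end of the side stop, around (330–440, 170–240) in the crop.

Emit:
step_arm(increments=[{"grip": 0.3,"delta_pos": [0,0,-0.035],"twist": 0},{"grip": 0.3,"delta_pos": [0,0,-0.035],"twist": 0},{"grip": 0.3,"delta_pos": [0,0,-0.035],"twist": 0},{"grip": 0.3,"delta_pos": [0,0,-0.035],"twist": 0},{"grip": 0.3,"delta_pos": [0,0,-0.03],"twist": 0},{"grip": 0.3,"delta_pos": [0,0,-0.025],"twist": 0},{"grip": 0.3,"delta_pos": [0,0,-0.015],"twist": 0},{"grip": 0.3,"delta_pos": [0,0,-0.006],"twist": 0},{"grip": 0.3,"delta_pos": [0,0,0],"twist": 0}])

```text
clock: 1.93
position: [0.4031, 0.3193, 0.014]
ee_rot: [0.706, -0.027, 0.708, 0.026]
contact_force: [-0.3, -0.1, 0.6]
width: 0.0254
```

```bash
python3 - <<'E'
from h import *
b=cam('side'); save(b['img'][215:345,140:310],'s3.png',4.6)
T=lambda x,y:ray(b,140+x/4.6,215+y/4.6,0).round(3)
print(T(330,205),T(390,240),T(435,175))
C=np.array([.6155,.243]);c,s=np.cos(.08),np.sin(.08)
for p in((330,205),(390,240),(435,175)):
  d=T(*p)[:2]-C; print(c*d[0]+s*d[1],-s*d[0]+c*d[1])
E
```

```text
[0.567 0.249 0.   ] [0.536 0.267 0.   ] [0.521 0.226 0.   ]
-0.0478653945918621 0.009856672895320606
-0.07732778299579811 0.030276459121812118
-0.0955563110430735 -0.009393690427057696
```

View pics/s3.png

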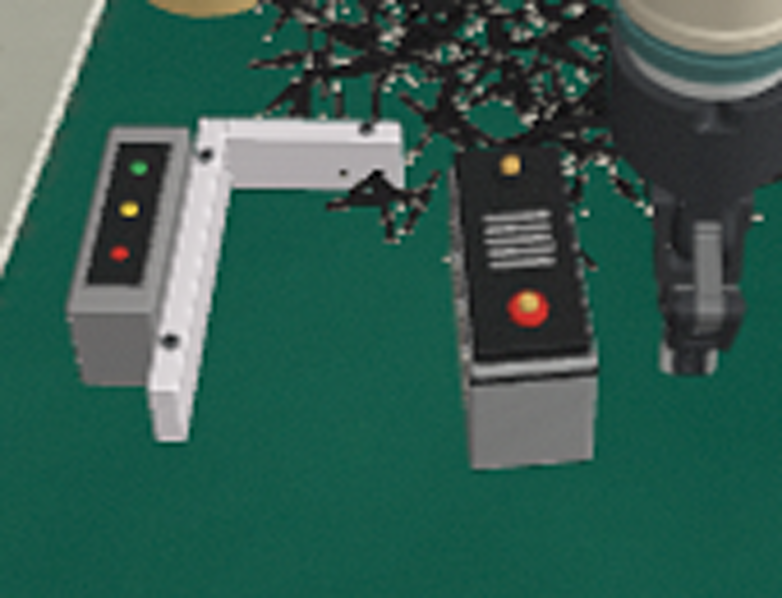

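Emit:
step_arm(increments=[{"grip": 0.3,"delta_pos": [0.012,0.001,0],"twist": 0},{"grip": 0.3,"delta_pos": [0.01,0.001,0],"twist": 0},{"grip": 0.3,"delta_pos": [0.005,0.0004,0],"twist": 0},{"grip": 0.3,"delta_pos": [0.005,0.0004,0],"twist": 0},{"grip": 0.3,"delta_pos": [0.005,0.0004,0],"twist": 0},{"grip": 0.3,"delta_pos": [0.005,0.0004,0],"twist": 0},{"grip": 0.3,"delta_pos": [0.005,0.0004,0],"twist": 0}])

```text
clock: 2.57
position: [0.4491, 0.3229, 0.0152]
ee_rot: [0.705, -0.027, 0.708, 0.026]
contact_force: [-5.8, -1.0, 3.9]
width: 0.026
```

Emit:
step_arm(increments=[{"grip": 0.3,"delta_pos": [0.005,0.0004,0],"twist": 0},{"grip": 0.3,"delta_pos": [0.005,0.0004,0],"twist": 0},{"grip": 0.3,"delta_pos": [0.005,0.0004,0],"twist": 0},{"grip": 0.3,"delta_pos": [0.005,0.0004,0],"twist": 0}])

```text
clock: 2.9
position: [0.4688, 0.3245, 0.0152]
ee_rot: [0.705, -0.027, 0.708, 0.026]
contact_force: [-6.3, 0.1, 3.8]
width: 0.0255
```

```bash
python3 - <<'E'
from h import *
b=cam('side'); save(b['img'][215:345,140:310],'s4.png',4.6)
E
```

```text
(no output)
```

View pics/s4.png

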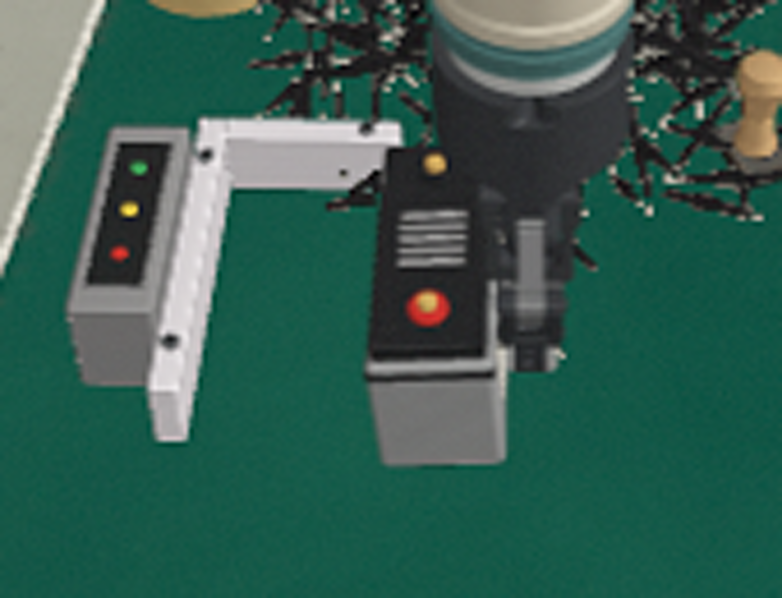

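The battery is sliding upright under about 6 N and has squared up to the fingers. The screws at the side stop haven't moved.

Emit:
step_arm(increments=[{"grip": 0.3,"delta_pos": [0.006,0.0005,0],"twist": 0},{"grip": 0.3,"delta_pos": [0.006,0.0005,0],"twist": 0},{"grip": 0.3,"delta_pos": [0.006,0.0005,0],"twist": 0},{"grip": 0.3,"delta_pos": [0.006,0.0005,0],"twist": 0},{"grip": 0.3,"delta_pos": [0.006,0.0005,0],"twist": 0},{"grip": 0.3,"delta_pos": [0.006,0.0005,0],"twist": 0},{"grip": 0.3,"delta_pos": [0.006,0.0005,0],"twist": 0},{"grip": 0.3,"delta_pos": [0.006,0.0005,0],"twist": 0},{"grip": 0.3,"delta_pos": [0.006,0.0005,0],"twist": 0},{"grip": 0.3,"delta_pos": [0.006,0.0005,0],"twist": 0}])

```text
clock: 3.78
position: [0.5292, 0.3296, 0.015]
ee_rot: [0.705, -0.027, 0.708, 0.026]
contact_force: [-5.9, 0.9, 2.5]
width: 0.0256
```

Emit:
step_arm(increments=[{"grip": 0.3,"delta_pos": [0.004,0.0003,0],"twist": 0},{"grip": 0.3,"delta_pos": [0.004,0.0003,0],"twist": 0},{"grip": 0.3,"delta_pos": [0.003,0.0003,0],"twist": 0}])

```text
clock: 4.03
position: [0.5412, 0.3307, 0.0149]
ee_rot: [0.706, -0.027, 0.707, 0.026]
contact_force: [-5.3, 0.2, 0.6]
width: 0.026
```

Emit:
step_arm(increments=[{"grip": 0.3,"delta_pos": [0.002,0.0002,0],"twist": 0},{"grip": 0.3,"delta_pos": [0.002,0.0002,0],"twist": 0}])

```text
clock: 4.2
position: [0.5455, 0.3313, 0.015]
ee_rot: [0.706, -0.027, 0.707, 0.026]
contact_force: [-3.5, -0.4, -0.7]
width: 0.0259
```

Emit:
step_arm(increments=[{"grip": 0.3,"delta_pos": [0.001,0.0001,0],"twist": 0},{"grip": 0.3,"delta_pos": [0.001,0.0001,0],"twist": 0}])

```text
clock: 4.37
position: [0.5465, 0.3315, 0.0149]
ee_rot: [0.705, -0.027, 0.708, 0.026]
contact_force: [-8.2, 0.2, 2.4]
width: 0.0258
```

Emit:
step_arm(increments=[{"grip": 0.3,"delta_pos": [0.001,0.0001,0],"twist": 0},{"grip": 0.3,"delta_pos": [0.001,0.0001,0],"twist": 0}])

```text
clock: 4.53
position: [0.5466, 0.3315, 0.015]
ee_rot: [0.704, -0.027, 0.709, 0.026]
contact_force: [-11.6, -0.3, 4.5]
width: 0.0255
```

Emit:
step_arm(increments=[{"grip": 0.3,"delta_pos": [0.001,0.0001,0],"twist": 0},{"grip": 0.3,"delta_pos": [0.001,0.0001,0],"twist": 0}])

```text
clock: 4.7
position: [0.5465, 0.3315, 0.015]
ee_rot: [0.703, -0.027, 0.71, 0.026]
contact_force: [-15.3, -0.6, 7.8]
width: 0.0259
```

Emit:
step_arm(increments=[{"grip": 0.3,"delta_pos": [-0.01,-0.001,0],"twist": 0},{"grip": 0.3,"delta_pos": [-0.02,-0.002,0],"twist": 0},{"grip": 0.2,"delta_pos": [-0.01,-0.001,0.01],"twist": 0},{"grip": 0,"delta_pos": [0,0,0.03],"twist": 0},{"grip": 0,"delta_pos": [0,0,0.035],"twist": 0},{"grip": 0,"delta_pos": [0,0,0.035],"twist": 0},{"grip": 0,"delta_pos": [0,0.01,0.01],"twist": 7},{"grip": 0,"delta_pos": [0,0.02,0],"twist": 7},{"grip": 0,"delta_pos": [0,0.02,0],"twist": 7},{"grip": 0,"delta_pos": [0,0.02,0],"twist": 7}])

```text
clock: 5.53
position: [0.5142, 0.3996, 0.138]
ee_rot: [0.681, -0.198, 0.676, 0.199]
contact_force: [-0.3, 0.2, 0.0]
width: -0.0003
```

Emit:
step_arm(increments=[{"grip": 0,"delta_pos": [0,0.02,0],"twist": 7},{"grip": 0,"delta_pos": [0.01,0.01,0],"twist": 7},{"grip": 0,"delta_pos": [0.01,0,0],"twist": 7},{"grip": 0,"delta_pos": [0.01,0,0],"twist": 7},{"grip": 0,"delta_pos": [0.01,0,0],"twist": 7},{"grip": 0,"delta_pos": [0.01,0,0],"twist": 7},{"grip": 0,"delta_pos": [0.01,0,0],"twist": 7},{"grip": 0,"delta_pos": [0,0,0],"twist": 7},{"grip": 0,"delta_pos": [0,0,0],"twist": 6},{"grip": 0,"delta_pos": [0,0,0],"twist": 0}])

```text
clock: 6.37
position: [0.5739, 0.4287, 0.1368]
ee_rot: [-0.482, 0.519, -0.479, -0.518]
contact_force: [0.6, 0.1, 1.3]
width: 0.0003
```

```bash
python3 - <<'E'
from h import *
a=cam('top'); save(a['img'][125:245,100:260],'t5.png',5)
b=cam('side'); save(b['img'][215:345,140:310],'s5.png',4.6)
print(manip.get_state()['qpos'])
E
```

```text
[ 5.45158842e-01  5.40104492e-01  1.31456043e+00 -3.61083430e-04
  1.28383192e+00 -2.66899308e+00]
```

View pics/s5.png

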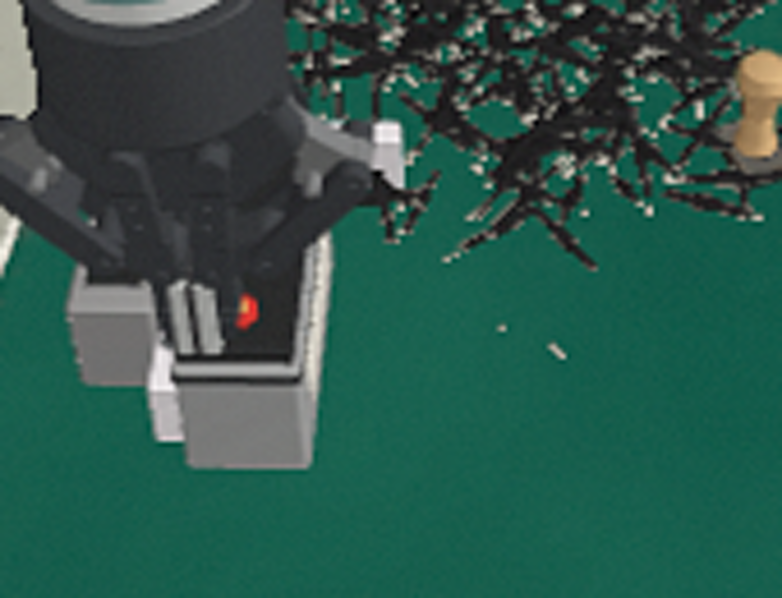

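The battery is at the back stop, with its end base at crop (187–312, 468). The wrist joint is almost at its limit (-2.67), so I'll turn the other way for the same tool line.

Emit:
step_arm(increments=[{"grip": 0,"delta_pos": [0,0,0],"twist": -7},{"grip": 0,"delta_pos": [0,0,0],"twist": -7},{"grip": 0,"delta_pos": [0,0,0],"twist": -7},{"grip": 0,"delta_pos": [0,0,0],"twist": -7},{"grip": 0,"delta_pos": [0,0,0],"twist": -7},{"grip": 0,"delta_pos": [0,0,0],"twist": -7},{"grip": 0,"delta_pos": [0,0,0],"twist": -7},{"grip": 0,"delta_pos": [0,0,0],"twist": -7},{"grip": 0,"delta_pos": [0,0,0],"twist": -7},{"grip": 0,"delta_pos": [0,0,0],"twist": -7}])

```text
clock: 7.3
position: [0.5725, 0.4285, 0.136]
ee_rot: [0.693, -0.146, 0.691, 0.146]
contact_force: [-0.6, 0.8, -0.3]
width: 0.0
```

Emit:
step_arm(increments=[{"grip": 0,"delta_pos": [0,0,0],"twist": -7},{"grip": 0,"delta_pos": [0,0,0],"twist": -7},{"grip": 0,"delta_pos": [0,0,0],"twist": -7},{"grip": 0,"delta_pos": [0,0,0],"twist": -7},{"grip": 0,"delta_pos": [0,0,0],"twist": -7},{"grip": 0,"delta_pos": [0,0,0],"twist": -7},{"grip": 0,"delta_pos": [0,0,0],"twist": -7},{"grip": 0,"delta_pos": [0,0,0],"twist": -7},{"grip": 0,"delta_pos": [0,0,0],"twist": -7},{"grip": 0,"delta_pos": [0,0,0],"twist": -7}])

```text
clock: 8.13
position: [0.5725, 0.4285, 0.136]
ee_rot: [0.651, 0.278, 0.65, -0.277]
contact_force: [0.4, 0.6, -0.1]
width: 0.0005
```

Emit:
step_arm(increments=[{"grip": 0,"delta_pos": [0,0,0],"twist": -7},{"grip": 0,"delta_pos": [0,0,0],"twist": -7},{"grip": 0,"delta_pos": [0,0,0],"twist": -7},{"grip": 0,"delta_pos": [0,0,0],"twist": -7},{"grip": 0,"delta_pos": [0,0,0],"twist": -7},{"grip": 0,"delta_pos": [0,0,0],"twist": -5},{"grip": 0,"delta_pos": [0,0,0],"twist": 0}])

```text
clock: 8.72
position: [0.5725, 0.4285, 0.136]
ee_rot: [0.518, 0.482, 0.517, -0.481]
contact_force: [0.3, 0.6, -0.2]
width: 0.0
```

```bash
python3 - <<'E'
from h import *
b=cam('side')
C=np.array([.6155,.243]);c,s=np.cos(.08),np.sin(.08)
for p in((187,468),(312,468)):
  w=ray(b,140+p[0]/4.6,215+p[1]/4.6,0); d=w[:2]-C; print(w,c*d[0]+s*d[1],-s*d[0]+c*d[1])
t=manip.get_state(); d=t['position'][:2]-C; print(t['qpos'],t['position'],c*d[0]+s*d[1],-s*d[0]+c*d[1])
E
```

```text
[0.60211159 0.39278671 0.        ] -0.0013754287720636749 0.15037757987904848
[0.5517062  0.38853663 0.        ] -0.051959254740495765 0.15016922419823475
[ 5.45452458e-01  5.40278050e-01  1.31561423e+00 -2.52538143e-04
  1.28406466e+00  4.69769117e-01] [0.57239303 0.42844216 0.1359135 ] -0.028149543761164533 0.1882939365765497
```

Emit:
step_arm(increments=[{"grip": 0,"delta_pos": [0.003,0,-0.03],"twist": 0},{"grip": 0,"delta_pos": [0,0,-0.035],"twist": 0},{"grip": 0,"delta_pos": [0,0,-0.03],"twist": 0},{"grip": 0,"delta_pos": [0,0,-0.018],"twist": 0},{"grip": 0,"delta_pos": [0,0,-0.008],"twist": 0},{"grip": 0,"delta_pos": [0,0,0],"twist": 0}])

```text
clock: 9.27
position: [0.5739, 0.4275, 0.0121]
ee_rot: [0.518, 0.479, 0.519, -0.482]
contact_force: [0.1, 0.1, 0.4]
width: -0.0
```

```bash
python3 - <<'E'
from h import *
b=cam('side'); save(b['img'][215:345,140:310],'s6.png',4.6)
E
```

```text
(no output)
```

View pics/s6.png

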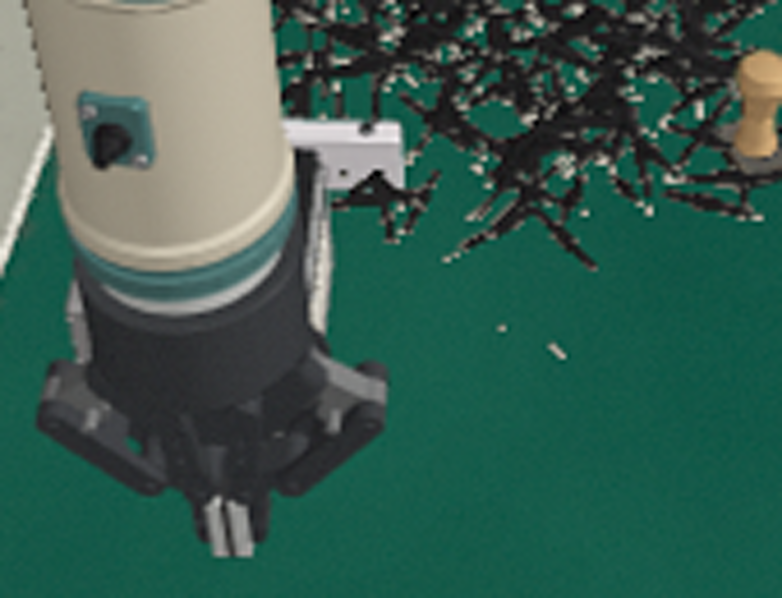

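The shut fingers stand before the battery's end. The wide links are well up, above bar height.

Emit:
step_arm(increments=[{"grip": 0,"delta_pos": [0.001,-0.012,0.004],"twist": 0},{"grip": 0,"delta_pos": [0.001,-0.01,0],"twist": 0},{"grip": 0,"delta_pos": [0.0004,-0.005,0],"twist": 0},{"grip": 0,"delta_pos": [0.0004,-0.005,0],"twist": 0},{"grip": 0,"delta_pos": [0.0004,-0.005,0],"twist": 0}])

```text
clock: 9.73
position: [0.5799, 0.3931, 0.021]
ee_rot: [0.518, 0.484, 0.518, -0.479]
contact_force: [-0.9, 6.4, 3.7]
width: 0.0
```

Emit:
step_arm(increments=[{"grip": 0,"delta_pos": [0.0004,-0.005,0],"twist": 0},{"grip": 0,"delta_pos": [0.0004,-0.005,0],"twist": 0},{"grip": 0,"delta_pos": [0.0004,-0.005,0],"twist": 0}])

```text
clock: 9.98
position: [0.5809, 0.3781, 0.0209]
ee_rot: [0.518, 0.484, 0.518, -0.479]
contact_force: [-1.4, 6.2, 2.7]
width: -0.0003
```

Emit:
step_arm(increments=[{"grip": 0,"delta_pos": [0.0003,-0.004,0],"twist": 0},{"grip": 0,"delta_pos": [0.0003,-0.004,0],"twist": 0}])

```text
clock: 10.15
position: [0.5815, 0.3701, 0.0208]
ee_rot: [0.518, 0.484, 0.518, -0.479]
contact_force: [-0.2, 5.7, 3.1]
width: -0.0
```

Emit:
step_arm(increments=[{"grip": 0,"delta_pos": [0.0002,-0.003,0],"twist": 0},{"grip": 0,"delta_pos": [0.0002,-0.003,0],"twist": 0}])

```text
clock: 10.32
position: [0.5819, 0.3641, 0.0208]
ee_rot: [0.518, 0.484, 0.518, -0.479]
contact_force: [-0.6, 5.6, 3.1]
width: -0.0004
```

Emit:
step_arm(increments=[{"grip": 0,"delta_pos": [0.0001,-0.0015,0],"twist": 0},{"grip": 0,"delta_pos": [0.0001,-0.0015,0],"twist": 0}])

```text
clock: 10.48
position: [0.5823, 0.3632, 0.0209]
ee_rot: [0.517, 0.485, 0.519, -0.478]
contact_force: [-1.8, 14.2, 1.3]
width: 0.0001
```

Emit:
step_arm(increments=[{"grip": 0,"delta_pos": [0.0001,-0.001,0],"twist": 0},{"grip": 0,"delta_pos": [0.0001,-0.001,0],"twist": 0}])

```text
clock: 10.65
position: [0.5824, 0.3632, 0.021]
ee_rot: [0.516, 0.486, 0.519, -0.477]
contact_force: [-2.2, 17.7, 0.6]
width: 0.0
```

Emit:
step_arm(increments=[{"grip": 0,"delta_pos": [0.0001,-0.001,0],"twist": 0},{"grip": 0,"delta_pos": [0.0001,-0.001,0],"twist": 0}])

```text
clock: 10.82
position: [0.5825, 0.3632, 0.0215]
ee_rot: [0.515, 0.487, 0.52, -0.476]
contact_force: [-2.7, 23.1, 2.0]
width: 0.0002
```

Emit:
step_arm(increments=[{"grip": 0,"delta_pos": [-0.001,0.012,0],"twist": 0},{"grip": 0,"delta_pos": [-0.003,0.03,0],"twist": 0},{"grip": 0,"delta_pos": [0,0.01,0.02],"twist": 0},{"grip": 0,"delta_pos": [0,0,0.035],"twist": 0},{"grip": 0,"delta_pos": [0,0,0.035],"twist": 0},{"grip": 0.3,"delta_pos": [-0.02,0,0.02],"twist": 7},{"grip": 0.3,"delta_pos": [-0.03,0,0],"twist": 7},{"grip": 0.3,"delta_pos": [-0.03,0,0],"twist": 7},{"grip": 0.3,"delta_pos": [-0.03,0,0],"twist": 7},{"grip": 0.3,"delta_pos": [0,-0.02,0],"twist": 7}])

```text
clock: 11.65
position: [0.4612, 0.3884, 0.1294]
ee_rot: [0.639, 0.299, 0.642, -0.3]
contact_force: [-0.2, -1.6, -0.7]
width: 0.0254
```

Emit:
step_arm(increments=[{"grip": 0.3,"delta_pos": [0,-0.03,0],"twist": 7},{"grip": 0.3,"delta_pos": [0,-0.03,0],"twist": 7},{"grip": 0.3,"delta_pos": [0,-0.02,0],"twist": 7},{"grip": 0.3,"delta_pos": [0,0,0],"twist": 7},{"grip": 0.3,"delta_pos": [0,0,0],"twist": 7},{"grip": 0.3,"delta_pos": [0,0,0],"twist": 7},{"grip": 0.3,"delta_pos": [0,0,0],"twist": 7},{"grip": 0.3,"delta_pos": [0,0,0],"twist": 6},{"grip": 0.3,"delta_pos": [0,0,0],"twist": 0}])

```text
clock: 12.4
position: [0.4672, 0.3063, 0.1291]
ee_rot: [0.707, -0.027, 0.706, 0.027]
contact_force: [0.1, -0.3, 0.3]
width: 0.0258
```

```bash
python3 - <<'E'
from h import *
b=cam('side'); a=cam('top')
im=np.hstack([cv2.resize(b['img'][225:325,140:240],(400,400),interpolation=2),cv2.resize(a['img'][130:230,120:220],(400,400),interpolation=2)]); save(im,'c7.png')
C=np.array([.6155,.243]);c,s=np.cos(.08),np.sin(.08)
t=manip.get_state(); d=t['position'][:2]-C; print(c*d[0]+s*d[1],-s*d[0]+c*d[1])
E
```

```text
-0.14279676946464534 0.07525325275607492
```

View pics/c7.png

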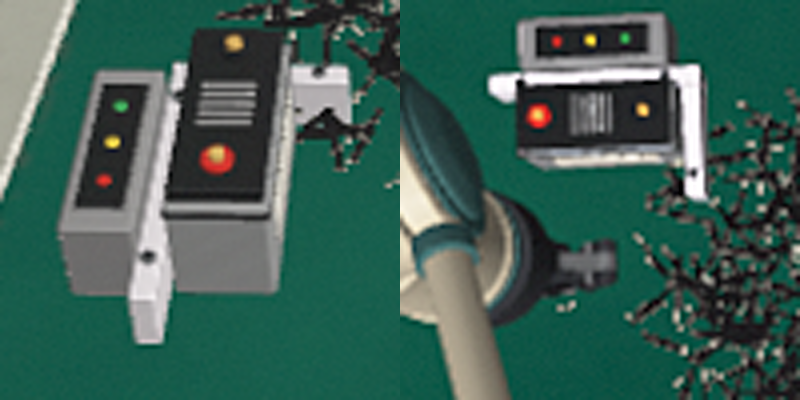

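The battery sits in the corner, upright. I'll finish with a light two-finger press on the long side to make sure it's square.

Emit:
step_arm(increments=[{"grip": 0.3,"delta_pos": [0.002,-0.018,-0.02],"twist": 0},{"grip": 0.3,"delta_pos": [0,0,-0.035],"twist": 0},{"grip": 0.3,"delta_pos": [0,0,-0.033],"twist": 0},{"grip": 0.3,"delta_pos": [0,0,-0.018],"twist": 0},{"grip": 0.3,"delta_pos": [0,0,-0.007],"twist": 0},{"grip": 0.3,"delta_pos": [0.02,0.0016,0],"twist": 0},{"grip": 0.3,"delta_pos": [0.025,0.002,0],"twist": 0},{"grip": 0.3,"delta_pos": [0.02,0.0016,0],"twist": 0},{"grip": 0.3,"delta_pos": [0.01,0.0008,0],"twist": 0},{"grip": 0.3,"delta_pos": [0,0,0],"twist": 0}])

```text
clock: 13.33
position: [0.5459, 0.2954, 0.016]
ee_rot: [0.707, -0.026, 0.706, 0.026]
contact_force: [-1.8, 0.0, -1.0]
width: 0.0256
```

Emit:
step_arm(increments=[{"grip": 0.3,"delta_pos": [0.002,0.0002,0],"twist": 0},{"grip": 0.3,"delta_pos": [0.002,0.0002,0],"twist": 0}])

```text
clock: 13.5
position: [0.546, 0.2952, 0.0154]
ee_rot: [0.706, -0.027, 0.708, 0.026]
contact_force: [-4.0, -0.3, 2.6]
width: 0.0258
```

Emit:
step_arm(increments=[{"grip": 0.3,"delta_pos": [0.0015,0.0001,0],"twist": 0},{"grip": 0.3,"delta_pos": [0.0015,0.0001,0],"twist": 0}])

```text
clock: 13.67
position: [0.5479, 0.2954, 0.0152]
ee_rot: [0.705, -0.027, 0.708, 0.026]
contact_force: [-5.7, -0.4, 2.6]
width: 0.0258
```

Emit:
step_arm(increments=[{"grip": 0.3,"delta_pos": [0.001,0.0001,0],"twist": 0},{"grip": 0.3,"delta_pos": [0.001,0.0001,0],"twist": 0}])

```text
clock: 13.83
position: [0.5486, 0.2955, 0.0151]
ee_rot: [0.704, -0.027, 0.709, 0.026]
contact_force: [-8.8, -0.6, 3.9]
width: 0.0259
```

Emit:
step_arm(increments=[{"grip": 0.3,"delta_pos": [0.001,0.0001,0],"twist": 0},{"grip": 0.3,"delta_pos": [0.001,0.0001,0],"twist": 0},{"grip": 0.3,"delta_pos": [0.001,0.0001,0],"twist": 0}])

```text
clock: 14.08
position: [0.5484, 0.2954, 0.0148]
ee_rot: [0.702, -0.027, 0.711, 0.026]
contact_force: [-14.5, -0.4, 8.7]
width: 0.0256
```

Emit:
step_arm(increments=[{"grip": 0.3,"delta_pos": [0.001,0.0001,0],"twist": 0},{"grip": 0.3,"delta_pos": [0,0,0],"twist": 0}])

```text
clock: 14.25
position: [0.5483, 0.2954, 0.0147]
ee_rot: [0.701, -0.027, 0.712, 0.025]
contact_force: [-15.3, -0.2, 8.1]
width: 0.0259
```

Emit:
step_arm(increments=[{"grip": 0.3,"delta_pos": [-0.012,-0.001,0],"twist": 0},{"grip": 0.3,"delta_pos": [-0.035,-0.003,0],"twist": 0},{"grip": 0.3,"delta_pos": [-0.035,0,0.01],"twist": 0},{"grip": 0.3,"delta_pos": [-0.02,0,0.035],"twist": 0},{"grip": 0.3,"delta_pos": [-0.02,0,0.035],"twist": 0},{"grip": 0.3,"delta_pos": [-0.02,0,0.035],"twist": 0},{"grip": 0.3,"delta_pos": [-0.02,0.01,0.03],"twist": 0},{"grip": 0.3,"delta_pos": [0,0,0],"twist": 0}])

```text
clock: 14.92
position: [0.3945, 0.305, 0.1666]
ee_rot: [0.71, -0.025, 0.703, 0.03]
contact_force: [1.1, 0.9, 0.1]
width: 0.0255
```

```bash
python3 - <<'E'
from h import *
b=cam('side'); a=cam('top')
save(b['img'][225:315,145:245],'s8.png',8); save(a['img'][130:205,130:230],'t8.png',8)
E
```

```text
(no output)
```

View pics/t8.png

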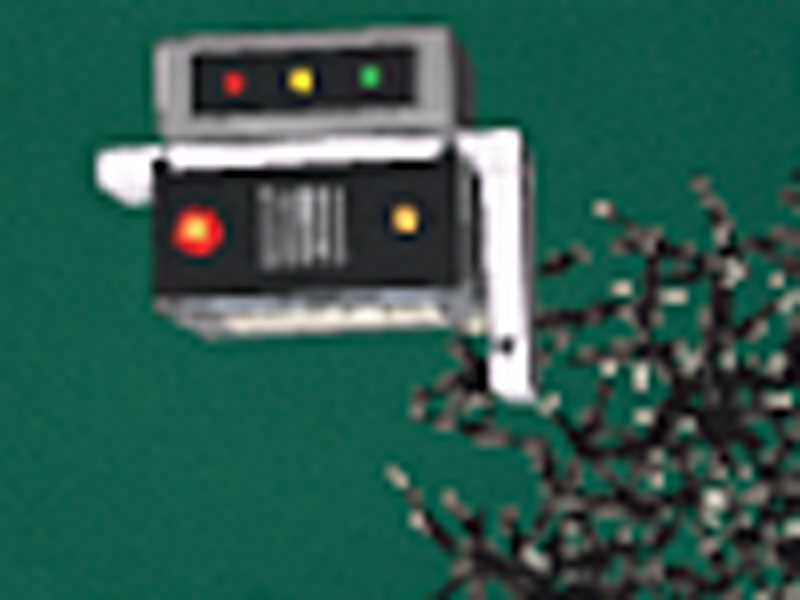

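View pics/s8.png

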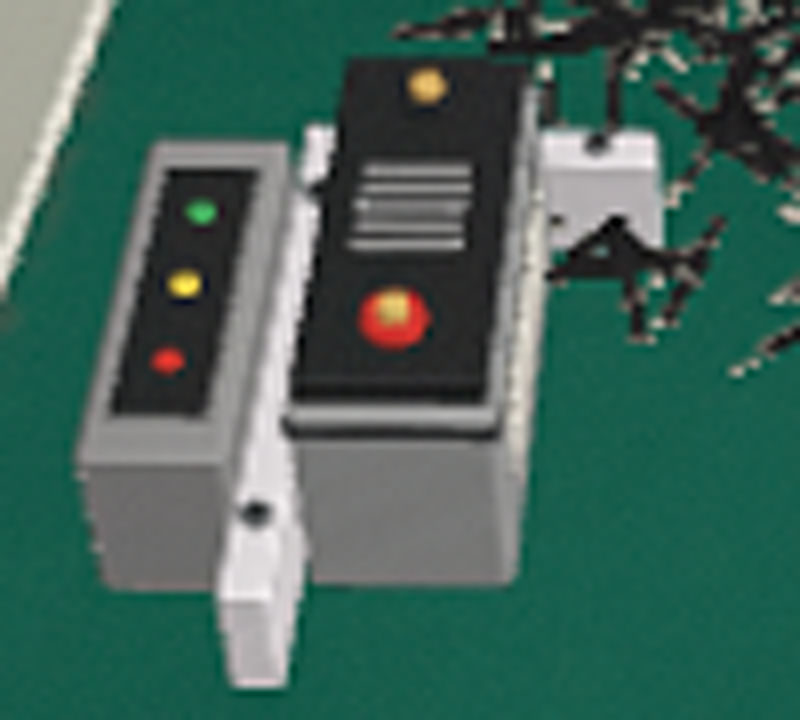

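```bash
python3 - <<'E'
from h import *
b=cam('side');a=cam('top')
C=np.array([.6155,.243]);c,s=np.cos(.08),np.sin(.08)
def fr(w): d=w[:2]-C; return np.round([1e3*(c*d[0]+s*d[1]),1e3*(-s*d[0]+c*d[1])],1)
print('end base',[fr(ray(b,145+x/8-.4,225+y/8-.4,0)) for x,y in((313,585),(515,580))])
for z in(.073,.078):
  print(z,'top lid',[fr(ray(a,130+x/8-.4,130+y/8-.4,z)) for x,y in((155,165),(462,150),(462,290),(155,297))],
  'side lid',[fr(ray(b,145+x/8-.4,225+y/8-.4,z)) for x,y in((348,60),(532,65),(500,405),(290,403))])
print('top near base',[fr(ray(a,130+x/8-.4,130+y/8-.4,0)) for x,y in((210,338),(480,330))])
E
```

```text
end base [array([ -1.4, 107.6]), array([-50.3, 105.9])]
0.073 top lid [array([ -0.7, 104.8]), array([-1.5, -0.7]), array([-50. ,   1.1]), array([-46.5, 106.1])] side lid [array([-3.5,  0.9]), array([-50.3,   2.4]), array([-52. , 112.1]), array([ -4.1, 111.7])]
0.078 top lid [array([ -1.8, 103.4]), array([-2.6, -1.6]), array([-50.9,   0.3]), array([-47.4, 104.7])] side lid [array([-4.6,  6. ]), array([-51.1,   7.4]), array([-52.7, 116.2]), array([ -5.2, 115.9])]
top near base [array([-49.9, 106.3]), array([-52.5,   7.6])]
```

Both views agree with home to about 2 mm. Squaring up may have opened a sub-millimetre gap at the side stop, so I'll nudge the end once more.

Emit:
step_arm(increments=[{"grip": 0,"delta_pos": [0,0.025,0],"twist": -7},{"grip": 0,"delta_pos": [0,0.03,0],"twist": -7},{"grip": 0,"delta_pos": [0,0.03,0],"twist": -7},{"grip": 0,"delta_pos": [0.02,0.01,0],"twist": -7},{"grip": 0,"delta_pos": [0.03,0,0],"twist": -7},{"grip": 0,"delta_pos": [0.03,0,0],"twist": -7},{"grip": 0,"delta_pos": [0.03,0,0],"twist": -7},{"grip": 0,"delta_pos": [0.03,0,0],"twist": -7},{"grip": 0,"delta_pos": [0.03,0,0],"twist": -7},{"grip": 0,"delta_pos": [0.014,0,0],"twist": -7}])

```text
clock: 15.95
position: [0.5833, 0.396, 0.1567]
ee_rot: [0.593, 0.385, 0.592, -0.387]
contact_force: [-0.1, 0.7, -0.3]
width: 0.0
```

Emit:
step_arm(increments=[{"grip": 0,"delta_pos": [0,0,0],"twist": -7},{"grip": 0,"delta_pos": [0,0,0],"twist": -7},{"grip": 0,"delta_pos": [0,0,0],"twist": -6},{"grip": 0,"delta_pos": [0,0,0],"twist": 0}])

```text
clock: 16.28
position: [0.5793, 0.3963, 0.157]
ee_rot: [0.517, 0.48, 0.518, -0.483]
contact_force: [-0.5, 0.2, 0.4]
width: -0.0001
```

Emit:
step_arm(increments=[{"grip": 0,"delta_pos": [0,0,-0.035],"twist": 0},{"grip": 0,"delta_pos": [0,0,-0.035],"twist": 0},{"grip": 0,"delta_pos": [0,0,-0.035],"twist": 0},{"grip": 0,"delta_pos": [0,0,-0.022],"twist": 0},{"grip": 0,"delta_pos": [0,0,-0.012],"twist": 0},{"grip": 0,"delta_pos": [0.001,-0.012,0],"twist": 0},{"grip": 0,"delta_pos": [0.001,-0.012,0],"twist": 0},{"grip": 0,"delta_pos": [0.0004,-0.005,0],"twist": 0},{"grip": 0,"delta_pos": [0,0,0],"twist": 0}])

```text
clock: 17.03
position: [0.583, 0.3669, 0.0234]
ee_rot: [0.519, 0.482, 0.518, -0.48]
contact_force: [0.8, -0.1, 0.1]
width: 0.0001
```

Emit:
step_arm(increments=[{"grip": 0,"delta_pos": [0.0001,-0.0015,0],"twist": 0},{"grip": 0,"delta_pos": [0.0001,-0.0015,0],"twist": 0}])

```text
clock: 17.2
position: [0.5826, 0.3657, 0.023]
ee_rot: [0.519, 0.482, 0.518, -0.48]
contact_force: [-0.5, -0.6, 0.0]
width: 0.0002
```

Emit:
step_arm(increments=[{"grip": 0,"delta_pos": [0.0001,-0.0015,0],"twist": 0},{"grip": 0,"delta_pos": [0.0001,-0.0015,0],"twist": 0}])

```text
clock: 17.37
position: [0.5821, 0.3631, 0.0221]
ee_rot: [0.518, 0.481, 0.519, -0.48]
contact_force: [-0.9, 4.1, 1.6]
width: 0.0001
```

Emit:
step_arm(increments=[{"grip": 0,"delta_pos": [0.0001,-0.001,0],"twist": 0},{"grip": 0,"delta_pos": [0.0001,-0.001,0],"twist": 0}])

```text
clock: 17.53
position: [0.5823, 0.363, 0.0221]
ee_rot: [0.518, 0.483, 0.519, -0.479]
contact_force: [-0.6, 7.4, 1.2]
width: -0.0001
```

Emit:
step_arm(increments=[{"grip": 0,"delta_pos": [0.0001,-0.001,0],"twist": 0},{"grip": 0,"delta_pos": [0.0001,-0.001,0],"twist": 0}])

```text
clock: 17.7
position: [0.5824, 0.363, 0.0222]
ee_rot: [0.517, 0.484, 0.52, -0.479]
contact_force: [-1.9, 13.1, 1.1]
width: 0.0
```

Emit:
step_arm(increments=[{"grip": 0,"delta_pos": [-0.001,0.012,0],"twist": 0},{"grip": 0,"delta_pos": [-0.003,0.035,0],"twist": 0},{"grip": 0,"delta_pos": [0,0.01,0.02],"twist": 0},{"grip": 0,"delta_pos": [0,0,0.035],"twist": 0},{"grip": 0,"delta_pos": [0,0,0.035],"twist": 0},{"grip": 0,"delta_pos": [-0.03,0,0.02],"twist": 0},{"grip": 0,"delta_pos": [-0.04,0,0],"twist": 0},{"grip": 0,"delta_pos": [-0.04,0,0],"twist": 0},{"grip": 0,"delta_pos": [-0.04,0,0],"twist": 0},{"grip": 0,"delta_pos": [-0.03,0,0],"twist": 0}])

```text
clock: 18.53
position: [0.3946, 0.4146, 0.1312]
ee_rot: [0.519, 0.48, 0.519, -0.481]
contact_force: [0.3, -0.2, -0.3]
width: 0.0001
```

```bash
python3 - <<'E'
from h import *
b=cam('side');a=cam('top')
im=np.hstack([cv2.resize(b['img'][225:325,145:245],(400,400),interpolation=2),cv2.resize(a['img'][130:230,130:230],(400,400),interpolation=2)]); save(im,'c9.png')
print(manip.get_state()['contact_force'])
E
```

```text
[ 1.55043356 -0.0747251  -0.16892515]
```

The viewer limit is reached, so I'll compare the new frames with the last ones numerically.

```bash
python3 - <<'E'
from h import *
b=cam('side');a=cam('top')
for im,f,(y0,y1,x0,x1) in((b['img'],'s8.png',(225,315,145,245)),(a['img'],'t8.png',(130,205,130,230))):
  old=cv2.resize(cv2.imread('pics/'+f)[:,:,::-1],(x1-x0,y1-y0),interpolation=cv2.INTER_AREA)
  o,n=[cv2.cvtColor(np.ascontiguousarray(i),cv2.COLOR_RGB2GRAY).astype(np.float32) for i in(old,im[y0:y1,x0:x1])]
  d=abs(o-n); print(f,d.mean(),(d>40).sum())
  if f=='s8.png': r=(slice(5,75),slice(36,68))
  else: r=(slice(18,44),slice(18,60))
  print('battery shift px',cv2.phaseCorrelate(o[r].copy(),n[r].copy()))
E
```

```text
s8.png 2.5042222 4
battery shift px ((-0.10697957622581455, -0.0714498988421326), 1.0597199170539777)
t8.png 3.8813334 7
battery shift px ((0.5412046851512109, 0.39211452047150885), 1.001500995070846)
```

```bash
python3 - <<'E'
from h import *
b=cam('side');a=cam('top')
for im,f,(y0,y1,x0,x1),R in((b['img'],'s8.png',(225,315,145,245),dict(bat=(5,75,36,68),tester=(15,75,8,33))),(a['img'],'t8.png',(130,205,130,230),dict(bat=(22,42,20,56),tester=(2,16,18,60)))):
  old=cv2.resize(cv2.imread('pics/'+f),(x1-x0,y1-y0),interpolation=cv2.INTER_AREA)
  o=cv2.cvtColor(old,cv2.COLOR_BGR2GRAY); n=cv2.cvtColor(np.ascontiguousarray(im[:,:,::-1]),cv2.COLOR_BGR2GRAY)[y0-5:y1+5,x0-5:x1+5]
  n8=cv2.resize(n,None,fx=8,fy=8,interpolation=cv2.INTER_CUBIC); o8=cv2.resize(o,None,fx=8,fy=8,interpolation=cv2.INTER_CUBIC)
  for k,(p,q,r,s) in R.items():
    m=cv2.minMaxLoc(cv2.matchTemplate(n8[p*8:(q+10)*8,r*8:(s+10)*8],o8[p*8:q*8,r*8:s*8],cv2.TM_CCOEFF_NORMED)); print(f,k,(np.array(m[3])-40)/8,round(m[1],3))
E
```

```text
s8.png bat [0. 0.] 0.994
s8.png tester [0. 0.] 0.999
t8.png bat [0. 0.] 0.989
t8.png tester [0. 0.] 0.998
```

```bash
python3 -c "
from rig import manip
print(manip.sign_off())"
```

```text
the job is handed in; nothing more can be done
None
```

I pushed the battery pack home into the corner stop and handed the job in at about 19 s of the 61 s allowed. It slid upright the whole way and was never lifted.

**Pushes:**
- I pushed low on the long side with two fingers, about 6 N while it slid, until it met the back stop.
- I then pushed its end with shut fingers along to the side stop. That left the long side about 2 mm off the back stop, so I pressed it square again.
- A last nudge on the end met firm resistance at the same point as before, to about 0.2 mm. The highest force was about 23 N.

**Last checks:**
- **Position:** points measured before the last nudge mostly put the pack within about 2–4 mm of home. A few lid and base corners were 5–8 mm off, which I put down to the coarse pixels and not knowing the exact lid height. Flushness therefore rests mainly on the firm stops felt in the pushes.
- **After the last nudge:** template matching in both camera views showed no shift of the pack. An earlier phase correlation gave 0.5 px in the top view, but the matching did not bear that out.
- **Picture limit:** the viewer had reached its limit, so I compared the final frames numerically only.
- **Surroundings:** the hand was clear when I handed in. No hand path went near the listed bystanders, and the screws at the side stop looked unmoved. I did not measure the bystanders at the end.

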